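# Make up two clients' medicine trays

## Task

Make up the medicine trays for two home-care clients from the stock on the table: the blue tray gets the orange carton, the white tablet jar and the eye-drop bottle with the teal cap; the yellow tray gets the brown glass bottle and the blue carton. Give each item a compartment of its own, set down gently and standing upright on the tray's floor, and never drop an item or tip one over. Leave the green carton, the lilac week dispenser and the mug where they are.

Things in the scene. Friction and masses are not known exactly. Their poses are not given: they have to be found in the camera images.
- blue_tray: a shallow open blue plastic tray, 72 mm along its own x, 222 mm along its own y and 15 mm high, standing firm on the table (it does not move); two dividers across its length make three equal compartments in a row along y, each 66 mm (x) by 70 mm (y) inside, with centres at y = -73, 0 and +73 mm in the tray's frame; walls and dividers are 3 mm thick and 15 mm high, the floor is 3 mm thick; the origin is the centre of the underside, z up. It starts empty
- yellow_tray: a shallow open yellow plastic tray, 72 mm along its own x, 222 mm along its own y and 15 mm high, standing firm on the table (it does not move); two dividers across its length make three equal compartments in a row along y, each 66 mm (x) by 70 mm (y) inside, with centres at y = -73, 0 and +73 mm in the tray's frame; walls and dividers are 3 mm thick and 15 mm high, the floor is 3 mm thick; the origin is the centre of the underside, z up. It starts empty
- orange_carton_mid (a point): a pharmacy carton standing on end, white below with orange upper half and orange top, 46 mm along its own x (the side to grip across), 50 mm along its own y, 78 mm tall; about 70 g; this point is its centre, half-way up (39 mm above its underside), z up
- blue_carton_mid (a point): a pharmacy carton standing on end, white below with dark blue upper half and dark blue top, 36 mm along its own x (the side to grip across), 50 mm along its own y, 74 mm tall; about 70 g; this point is its centre, half-way up (37 mm above its underside), z up
- tablet_jar_mid (a point): a white round plastic tablet jar with a lilac label and a ribbed white screw cap, standing upright, 80 mm tall; body 50 mm in diameter up to 56 mm above its foot, cap 42 mm in diameter; about 90 g; this point is its centre, half-way up (40 mm above its underside), z up
- brown_bottle_mid (a point): a brown glass medicine bottle with a white label and a ribbed black cap, standing upright, 90 mm tall; body 50 mm in diameter up to 59 mm above its foot, then a shoulder up to a 31 mm wide cap (71 to 90 mm); about 200 g; this point is its centre, half-way up (45 mm above its underside), z up
- eyedrop_bottle_mid (a point): a small white eye-drop bottle with a tapered teal cap, standing upright, 70 mm tall; body 32 mm in diameter up to 48 mm above its foot, cap 24 to 19 mm in diameter; about 30 g; this point is its centre, half-way up (35 mm above its underside), z up
- green_carton_mid (a point): not wanted today, to be left alone: a pharmacy carton standing among the stock, white below with green upper half and green top, 42 x 50 mm, 76 mm tall; this point is its centre, half-way up
- week_dispenser_mid (a point): to be left alone: a flat lilac week pill dispenser with 4 x 7 cells, 190 mm along its own x, 125 mm along its own y, 22 mm high, lying loose at one side of the work; this point is its centre
- mug_mid (a point): to be left alone: a loose blue ceramic coffee mug, 80 mm in diameter and 90 mm tall, its handle reaching out along its own +y; this point is on its axis, 45 mm up

How it is judged:
By the outcome, as a careful person would: the job done as asked, in the order asked, and still so for the second after the job is handed in, with the robot touching nothing.
It also fails if it takes over 128 s, if anything falls off the work surface, if the arm or the gripper's body presses on something with over 40 N, if the wrist force passes 120 N, or if a joint passes its speed limit or range.

## Robot

A 6-joint arm with a two-finger parallel gripper is mounted at the origin on the work surface. World frame = base frame: x ahead of the robot, y to its left, z up, the work surface at z = 0. Lengths are in mm, angles in degrees, forces in N, time in s.
With the tool pointing down it reaches from about 275 to 825 mm from the base axis. Payload 4.9 kg.
Tool frame: the origin (TCP) lies between the finger pads; the fingertips stand 19 mm ahead of it and the grasp point (between the pads) is the TCP; z points along the fingers, x is the direction in which the jaws open and shut, and the axes are right-handed (so a half turn about z gives the same grasp; the last joint's range is limited). The gripper opens to 85 mm and grips with 20 to 120 N. Pads are 22 mm wide; open, the fingers measure 114 mm over their backs; the gripper's body (76 mm by 85 mm) begins 54 mm behind the grasp point. The pads swing forward as they close: fully open they stand 13 mm farther back than shut.
Start: joints at [-74.553, 18.69, -11.035, 60.275, 0, 82.311], TCP at [216.117, -505.779, 250.281] pointing down, gripper open.
Joint ranges: [-152.03, 152.03], [-55.5, 102.48], [-74.3, 77.21], [-110.64, 120.58], [-84.22, 78.4], [-180, 180]. Speed limits (degrees/s): [147.25, 147.25, 180, 180, 180, 180].

## Interface

Orientations are given as [roll, pitch, yaw] about the fixed x, y, z axes, in that order (R = Rz(yaw) Ry(pitch) Rx(roll)).
In Python, from workcell import * gives the robot as it stands.
- The arm moves only by the tool apply_moves, never from a script. Its argument "moves" is a list that holds one entry, the list of rows, each a list of 7 numbers: the shift along the tool's x, y, z in mm, then the turn, a rotation vector about the tool's x, y, z in rad, then the finger opening in mm, from 0 to 85.4. A call has exactly 5 rows; each row shifts and turns the pose as measured when the row begins, along the tool's axes as they then stand; what a row does not reach is not made up. A row lasts 1/10 s, in which the tool goes at most 50 mm and 8.59 degrees, less where a joint would pass 70% of its speed; a pose out of reach is approached as far as the arm can. A call with a gripper value outside its range is refused whole. The fingers move at their own pace and stop on an object; the grip force is fixed at half the most. Time passes only in rows, so rows that do not move let the fingers close, or fill a call up. It gives the time, the measured TCP pose, the force and the opening at its end, in the units of the state.
- get_state(): the state, without advancing time (a new reading comes with each control period).
- snapshot(name): name is "scene" or "top"; returns a dict with "pixels" (400x640x3 uint8, red, green, blue), "K" (3x3 intrinsics, pixels), "pose" (4x4, takes a point from camera to world coordinates). Camera axes: x right, y up, looking along -z (the intrinsics and any distortion apply to the point x, -y, -z); pixel columns grow to the right and rows downward; lengths in mm; the calibration is good to about 2 mm. A picture is of the moment at which its call begins. There is no depth.
- sign_off(): hands the job in, once; it reports no verdict.
The state is a dict: "time": time; "qpos": joint angles; "joint_velocities": joint speeds; "effort": joint torques, N m; "tool_pos": TCP position; "eef_rot": TCP orientation; "force": force on the tool from outside, world axes, zero at the start; "moment": the same for the moment, N m; "finger_gap": finger opening in mm.
Only numpy, scipy, OpenCV 4.12 (cv2) and the standard library are available. Lean on these libraries where they do the work, as an engineer would, in place of code of your own. Each camera call takes 0.05 s, during which the arm holds its last target. There are 200 camera calls.

## Working session

There is one attempt and no reset: what is moved stays moved. The work goes in short steps, Python scripts to look and compute and a tool call to move; the robot and the scene stay as the last step left them, time stands still between calls to the robot, and variables do not carry over. Pictures are saved under pics/ and viewed, about 12 in all and at most 16, crops included, and the job is handed in when it is done.

Besides the shell and the picture viewer there is one more tool, called after "Call:" as name([rows], argument=value, ...), one row to a line, values as JSON. apply_moves: Moves the arm, as the interface text tells. Its arguments: {"type":"object","properties":{"moves":{"type":"array","items":{"type":"array","items":{"type":"array","items":{"type":"number"}}}}},"required":["moves"]}

```bash
mkdir -p pics; python3 - <<'E'
from workcell import *
import cv2,numpy as np
for n in("scene","top"):
    s=snapshot(n);cv2.imwrite(f"pics/{n}0.png",s["pixels"][:,:,::-1]);print(n,s["K"],s["pose"].round(3),[k for k in s])
st=get_state();print(st)
E
```

```text
scene [[393.50418518   0.         314.23552996]
 [  0.         393.50418518 198.59106469]
 [  0.           0.           1.        ]] [[-5.010000e-01 -5.470000e-01  6.710000e-01  1.240238e+03]
 [ 8.650000e-01 -3.260000e-01  3.800000e-01  3.759340e+02]
 [ 1.000000e-02  7.710000e-01  6.370000e-01  6.965590e+02]
 [ 0.000000e+00  0.000000e+00  0.000000e+00  1.000000e+00]] ['pixels', 'K', 'pose']
top [[419.57344895   0.         315.17037946]
 [  0.         419.57344895 193.52320572]
 [  0.           0.           1.        ]] [[-2.400000e-02  9.910000e-01 -1.320000e-01  4.227000e+02]
 [-1.000000e+00 -2.600000e-02 -1.100000e-02 -7.980000e+00]
 [-1.400000e-02  1.310000e-01  9.910000e-01  1.117056e+03]
 [ 0.000000e+00  0.000000e+00  0.000000e+00  1.000000e+00]] ['pixels', 'K', 'pose']
{'time': 0.1, 'qpos': array([-7.45531886e+01,  1.87295532e+01, -1.10862892e+01,  6.02746534e+01,
       -6.75455758e-04,  8.23118460e+01]), 'joint_velocities': array([ 0.07699537,  0.00286281,  0.08836878, -0.01682054, -0.01986706,
       -0.02572784]), 'effort': array([ 5.90090622e-04, -4.44240797e+01,  2.63036692e+01,  7.83440075e-03,
       -1.53671240e-04,  5.56262918e-06]), 'tool_pos': array([ 215.97702   , -505.28274277,  249.56462306]), 'eef_rot': array([-1.79988563e+02,  8.97727459e-02, -6.68650251e+01]), 'force': array([ 0.20796951, -0.24597203, -0.08234423]), 'moment': array([0.0287511 , 0.03033124, 0.02051957]), 'finger_gap': 85.55047585756509}
```

View pics/top0.png

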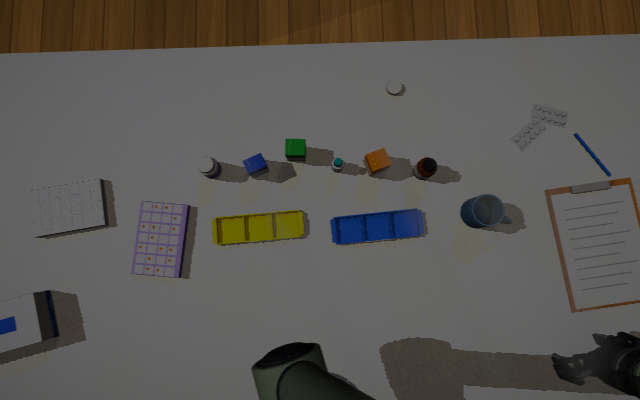

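View pics/scene0.png

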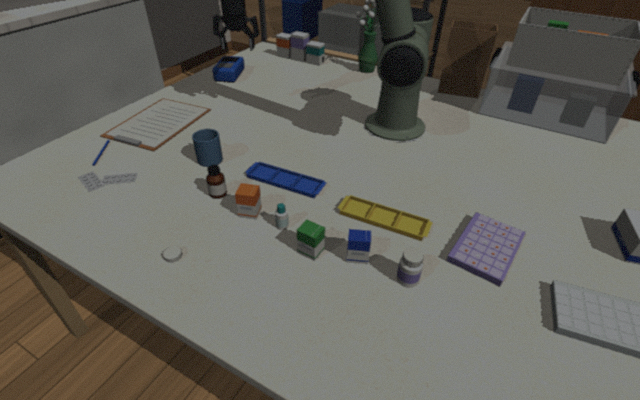

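```bash
cat > h.py <<'E'
from workcell import *
import cv2,numpy as np
def ray(s,u,v,z):
    K,T=s["K"],s["pose"]
    d=T[:3,:3]@np.array([(u-K[0,2])/K[0,0],-(v-K[1,2])/K[1,1],-1.])
    o=T[:3,3]; return (o+d*(z-o[2])/d[2])[:2]
def proj(s,p):
    K,T=s["K"],s["pose"]; q=T[:3,:3].T@(np.array(p)-T[:3,3])
    return K[0,0]*q[0]/-q[2]+K[0,2], K[1,1]*q[1]/q[2]+K[1,2]
def blobs(s,lo,hi,roi=(150,110,510,270),amin=25):
    hsv=cv2.cvtColor(s["pixels"],cv2.COLOR_RGB2HSV); m=cv2.inRange(hsv,lo,hi)
    x0,y0,x1,y1=roi; k=np.zeros_like(m);k[y0:y1,x0:x1]=m[y0:y1,x0:x1]
    c,_=cv2.findContours(k,cv2.RETR_EXTERNAL,cv2.CHAIN_APPROX_NONE)
    return sorted([q for q in c if cv2.contourArea(q)>=amin],key=cv2.contourArea,reverse=True)
def rect(s,c,z):
    p=np.array([ray(s,u,v,z) for u,v in c[:,0]],np.float32)
    (cx,cy),(w,h),a=cv2.minAreaRect(p); return np.round([cx,cy,w,h,a],1)
E
python3 - <<'E'
from h import *
s=snapshot("top");h=cv2.cvtColor(s["pixels"],cv2.COLOR_RGB2HSV)
cv2.imwrite("pics/crop.png",cv2.resize(s["pixels"][130:265,180:520,::-1],None,fx=2.35,fy=2.35,interpolation=cv2.INTER_CUBIC))
for n,pts in dict(orange=[(376,159),(377,170)],blue=[(255,162),(258,172)],green=[(295,146),(295,157)],teal=[(337,162)],yel=[(230,230),(258,218)],bt=[(350,230),(378,240),(410,220)]).items(): print(n,[h[v,u] for u,v in pts])
for n,lo,hi,z in [("orange",(5,150,90),(20,255,255),78),("blue",(108,140,50),(125,255,255),74),("green",(50,120,50),(75,255,255),76),("teal",(80,110,50),(97,255,255),68),("yellow",(22,150,70),(35,255,255),15),("bluetray",(100,150,50),(118,255,255),15)]:
    for c in blobs(s,lo,hi)[:3]: print(n,cv2.boundingRect(c),cv2.contourArea(c),rect(s,c,z))
E
```

```text
orange [array([ 15, 233, 106], dtype=uint8), array([ 12, 187,  41], dtype=uint8)]
blue [array([114, 185,  95], dtype=uint8), array([107,  45,  40], dtype=uint8)]
green [array([ 62, 215,  77], dtype=uint8), array([ 60, 255,  10], dtype=uint8)]
teal [array([ 89, 255,  75], dtype=uint8)]
yel [array([ 29, 255, 104], dtype=uint8), array([ 27, 255, 105], dtype=uint8)]
bt [array([110, 219, 106], dtype=uint8), array([114,  42,  86], dtype=uint8), array([112, 164, 104], dtype=uint8)]
orange (366, 148, 25, 23) 314.0 [ 644.4 -157.    45.6   49.4   19.2]
blue (331, 210, 89, 34) 2180.0 [ 475.8 -141.    67.7  213.9    4.6]
blue (243, 153, 23, 20) 240.5 [643.3 155.7  36.   49.8  25.6]
blue (417, 211, 6, 22) 47.0 [ 484.6 -253.5   52.7    8.2    3.5]
green (285, 139, 20, 16) 271.5 [682.8  53.   48.3  39.1  88.4]
teal (334, 158, 8, 7) 33.0 [644.  -55.2  16.3  16.5  43.8]
yellow (212, 210, 92, 35) 2189.0 [484.8 157.6  72.  239.9   3.8]
bluetray (331, 210, 88, 34) 2142.5 [ 478.8 -147.2   71.3  223.5    4.6]
bluetray (243, 153, 23, 20) 240.5 [655.8 164.9  38.1  52.6  25.6]
```

View pics/crop.png

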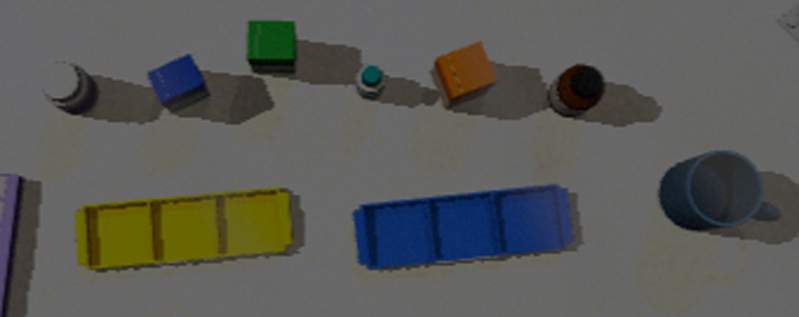

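```bash
python3 - <<'E'
from h import *
t=snapshot("top");s=snapshot("scene")
for n,lo,hi,z in [("orange",(5,150,90),(20,255,255),78),("blue",(108,140,50),(125,255,255),74),("teal",(80,110,50),(97,255,255),60),("yellow",(22,150,70),(35,255,255),15),("bluetray",(100,120,50),(118,255,255),15)]:
    for c in blobs(s,lo,hi,(190,150,480,300))[:3]: print("scene",n,cv2.boundingRect(c),cv2.contourArea(c),rect(s,c,z))
for n,u,v,z in [("browncap",429.4,165.3,90),("jarcap",206.6,163.8,80),("teal",337.9,161.9,70),("ytr",259.8,227.4,15),("btr",378,226.6,15)]:
    print(n,ray(t,u,v,z).round(1))
a=cv2.resize(t["pixels"][200:252,205:435,::-1],None,fx=3.4,fy=3.4,interpolation=cv2.INTER_CUBIC)
b=cv2.resize(s["pixels"][155:290,200:440,::-1],None,fx=3.25,fy=3.25,interpolation=cv2.INTER_CUBIC)
w=max(a.shape[1],b.shape[1]);f=lambda i:np.pad(i,((0,0),(0,w-i.shape[1]),(0,0)))
o=cv2.convertScaleAbs(np.vstack([f(a)[:160],f(b)]),alpha=1.7);cv2.imwrite("pics/c2.png",o);print(o.shape)
E
```

```text
scene orange (236, 184, 23, 21) 241.0 [ 659.1 -150.    78.    52.6   25.5]
scene blue (246, 163, 79, 34) 1165.5 [ 552.7 -109.1   71.4  213.5    4.8]
scene blue (348, 230, 22, 21) 355.5 [656.9 159.7  60.1  45.4  22.4]
scene teal (278, 204, 7, 9) 35.0 [642.8 -57.2  31.2  13.1  40.9]
scene yellow (339, 197, 92, 42) 1454.5 [493.2 156.6  78.8 234.1   3.9]
scene bluetray (246, 163, 79, 34) 1199.0 [ 487.2 -154.8   78.7  234.6    4.4]
scene bluetray (348, 230, 23, 21) 370.0 [601.4 139.8  66.7  51.8  22.8]
browncap [ 622.2 -281.7]
jarcap [643.2 276. ]
teal [641.2 -56. ]
ytr [483.  151.9]
btr [ 477.4 -158. ]
(599, 782, 3)
```

View pics/c2.png

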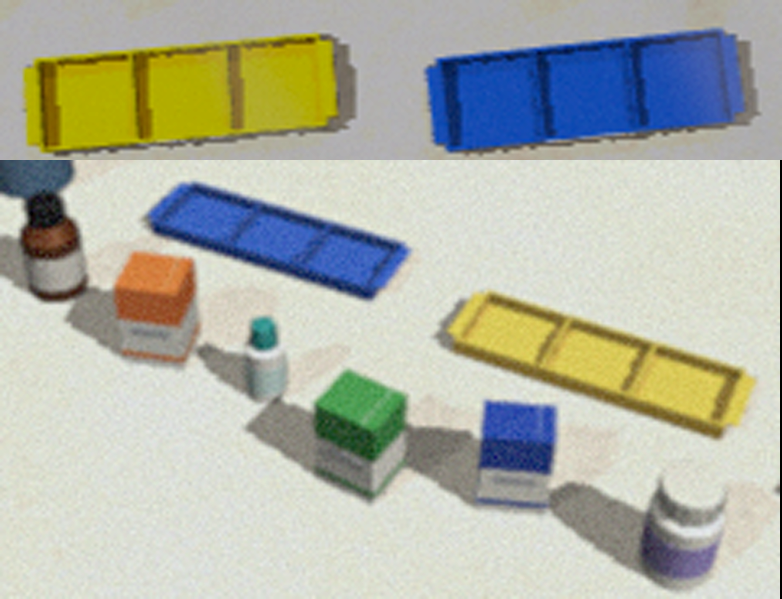

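```bash
cat >> h.py <<'E'
def plan(x,y,z,yaw,gap,cur=None,lim=48.):
    """rows from the current (or given) [x,y,z,yaw] to the target, in calls of 5"""
    if cur is None:
        st=get_state(); cur=[*st["tool_pos"],st["eef_rot"][2]]
    cur=np.array(cur,float); tgt=np.array([x,y,z,yaw],float); d=tgt-cur; d[3]=(d[3]+90)%180-90
    n=int(max(np.ceil(np.linalg.norm(d[:3])/lim),np.ceil(abs(d[3])/8.3),1)); n=-(-n//5)*5
    out=[]
    for i in range(n):
        a=np.radians(cur[3]+d[3]*i/n); sx,sy,sz=d[:3]/n
        out.append([round(sx*np.cos(a)+sy*np.sin(a)),round(sx*np.sin(a)-sy*np.cos(a)),round(-sz),0,0,round(-np.radians(d[3])/n,3),gap])
    for i in range(0,n,5): print([out[i:i+5]])
    return [x,y,z,cur[3]+d[3]]
E
python3 - <<'E'
from h import *
s=snapshot("scene")
for n,u,v,z in [("jar",413.2,255.6,80),("brown",213.8,167.3,90),("teal",280.9,204.8,70),("orange",248.3,189.2,78),("blue",359.7,234.1,74)]: print(n,ray(s,u,v,z).round(1))
plan(640,-157,150,19,85)
E
```

```text
jar [647.  280.3]
brown [ 624.7 -282.4]
teal [642.5 -56.8]
orange [ 641.6 -156.2]
blue [640.4 154.2]
[[[-10, -35, 7, 0, 0, np.float64(-0.1), 85], [-7, -36, 7, 0, 0, np.float64(-0.1), 85], [-3, -36, 7, 0, 0, np.float64(-0.1), 85], [1, -37, 7, 0, 0, np.float64(-0.1), 85], [4, -36, 7, 0, 0, np.float64(-0.1), 85]]]
[[[8, -36, 7, 0, 0, np.float64(-0.1), 85], [11, -35, 7, 0, 0, np.float64(-0.1), 85], [15, -33, 7, 0, 0, np.float64(-0.1), 85], [18, -32, 7, 0, 0, np.float64(-0.1), 85], [21, -30, 7, 0, 0, np.float64(-0.1), 85]]]
[[[24, -28, 7, 0, 0, np.float64(-0.1), 85], [27, -25, 7, 0, 0, np.float64(-0.1), 85], [29, -22, 7, 0, 0, np.float64(-0.1), 85], [31, -19, 7, 0, 0, np.float64(-0.1), 85], [33, -16, 7, 0, 0, np.float64(-0.1), 85]]]
```

Call:
apply_moves([
  [[-10,-35,7,0,0,-0.1,85],[-7,-36,7,0,0,-0.1,85],[-3,-36,7,0,0,-0.1,85],[1,-37,7,0,0,-0.1,85],[4,-36,7,0,0,-0.1,85]],
])

```text
time: 0.8
tool_pos: [358.0, -390.4, 214.4]
eef_rot: [179.8, -0.2, -37.7]
force: [-0.4, -0.1, 0.5]
finger_gap: 85.2
```

Call:
apply_moves([
  [[8,-36,7,0,0,-0.1,85],[11,-35,7,0,0,-0.1,85],[15,-33,7,0,0,-0.1,85],[18,-32,7,0,0,-0.1,85],[21,-30,7,0,0,-0.1,85]],
])

```text
time: 1.3
tool_pos: [502.7, -266.2, 177.9]
eef_rot: [179.7, -0.1, -7.8]
force: [-0.6, -1.5, -0.1]
finger_gap: 85.1
```

Call:
apply_moves([
  [[24,-28,7,0,0,-0.1,85],[27,-25,7,0,0,-0.1,85],[29,-22,7,0,0,-0.1,85],[31,-19,7,0,0,-0.1,85],[33,-16,7,0,0,-0.1,85]],
])

```text
time: 1.8
tool_pos: [645.3, -139.1, 140.6]
eef_rot: [179.7, 0.0, 22.1]
force: [0.1, 0.4, 0.4]
finger_gap: 85.4
```

```bash
sed -i 's/round(-np.radians(d\[3\])\/n,3)/float(round(-np.radians(d[3])\/n,3))/' h.py; python3 -c "
from h import *
st=get_state();print(st['tool_pos'].round(1),st['eef_rot'].round(1))
plan(643,-157,45,19.2,85,lim=40)"
```

```text
[ 645.3 -139.1  140.6] [179.7   0.   22.1]
[[[-2, 3, 19, 0, 0, 0.01, 85], [-2, 3, 19, 0, 0, 0.01, 85], [-2, 3, 19, 0, 0, 0.01, 85], [-2, 3, 19, 0, 0, 0.01, 85], [-2, 3, 19, 0, 0, 0.01, 85]]]
```

Call:
apply_moves([
  [[-6,13,6,0,0,0.04,85],[-2,3,14,0,0,0.01,85],[0,0,26,0,0,0,85],[0,0,26,0,0,0,85],[0,0,18,0,0,0,85]],
])

```text
time: 2.3
tool_pos: [647.0, -155.5, 47.0]
eef_rot: [179.6, -0.2, 19.3]
force: [-0.0, -0.5, 0.0]
finger_gap: 84.6
```

```bash
python3 - <<'E'
from h import *
st=get_state();print(st['tool_pos'].round(1),st['eef_rot'].round(1))
t=snapshot("top");s=snapshot("scene")
f=lambda i,x,y:cv2.convertScaleAbs(cv2.resize(i["pixels"][y:y+100,x:x+130,::-1],(520,400),interpolation=cv2.INTER_CUBIC)[:290],alpha=1.6)
cv2.imwrite("pics/g1.png",np.vstack([f(t,320,125),f(s,185,150)]))
E
```

```text
[ 647.  -155.5   47. ] [179.6  -0.2  19.3]
```

View pics/g1.png

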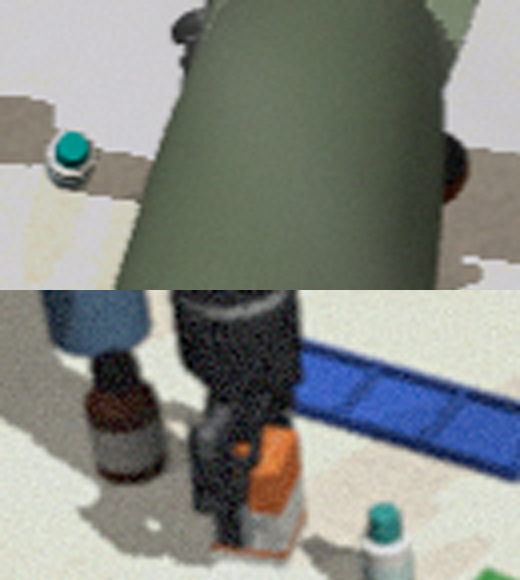

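Call:
apply_moves([
  [[-4,1,2,0,0,0,85],[0,0,0,0,0,0,60],[0,0,0,0,0,0,40],[0,0,0,0,0,0,30],[0,0,0,0,0,0,30]],
])

```text
time: 2.9
tool_pos: [642.6, -159.8, 47.3]
eef_rot: [179.6, -0.2, 19.1]
force: [0.2, -1.0, -1.0]
finger_gap: 45.1
```

Call:
apply_moves([
  [[0,0,0,0,0,0,30],[0,0,0,0,0,0,30],[0,0,0,0,0,0,30],[0,0,0,0,0,0,30],[0,0,0,0,0,0,30]],
])

```text
time: 3.4
tool_pos: [642.8, -159.4, 47.8]
eef_rot: [179.6, -0.3, 19.2]
force: [0.8, -0.5, -0.5]
finger_gap: 45.2
```

Call:
apply_moves([
  [[0,0,-5,0,0,0,30],[0,0,-15,0,0,0,30],[0,0,-20,0,0,0,30],[0,0,-20,0,0,0,30],[0,0,-10,0,0,0,30]],
])

```text
time: 3.9
tool_pos: [641.1, -158.5, 121.2]
eef_rot: [179.7, -0.1, 19.2]
force: [0.0, 0.2, -1.1]
finger_gap: 45.3
```

```bash
python3 -c "
from h import *
st=get_state();print(st['tool_pos'].round(1),st['eef_rot'].round(1),st['force'],st['finger_gap'])
p=plan(481,-157,115,4.5,30)"
```

```text
[ 641.1 -158.5  121.2] [ 1.797e+02 -1.000e-01  1.920e+01] [ 0.02886407  0.1949831  -1.13501239] 45.287777223001804
[[[-30, -11, 1, 0, 0, 0.051, 30], [-31, -9, 1, 0, 0, 0.051, 30], [-31, -8, 1, 0, 0, 0.051, 30], [-31, -6, 1, 0, 0, 0.051, 30], [-32, -4, 1, 0, 0, 0.051, 30]]]
```

Call:
apply_moves([
  [[-30,-11,1,0,0,0.051,30],[-31,-9,1,0,0,0.051,30],[-31,-8,1,0,0,0.051,30],[-31,-6,1,0,0,0.051,30],[-30,-4,1,0,0,0.051,30]],
])

```text
time: 4.4
tool_pos: [485.5, -158.2, 121.0]
eef_rot: [179.3, -1.0, 4.1]
force: [0.0, -0.1, -0.3]
finger_gap: 45.6
```

```bash
python3 -c "
from h import *
st=get_state();print(st['tool_pos'].round(1),st['eef_rot'].round(1),st['force'],st['finger_gap'])
p=plan(481,-157,60,4.5,30)"
```

```text
[ 485.5 -158.2  121. ] [179.3  -1.    4.1] [ 0.03404905 -0.11553564 -0.31316369] 45.574129766153966
[[[-1, 0, 12, 0, 0, -0.001, 30], [-1, 0, 12, 0, 0, -0.001, 30], [-1, 0, 12, 0, 0, -0.001, 30], [-1, 0, 12, 0, 0, -0.001, 30], [-1, 0, 12, 0, 0, -0.001, 30]]]
```

```bash
cat >> h.py <<'E'
from scipy.spatial.transform import Rotation as Ro
def plan(x,y,z,yaw,gap,lim=48.,n=None):
    st=get_state(); p=st["tool_pos"]; R=Ro.from_euler('xyz',st["eef_rot"],degrees=True)
    cand=[(R.inv()*Ro.from_euler('xyz',[180,0,yaw+k],degrees=True)).as_rotvec() for k in(0,180)]
    w=min(cand,key=np.linalg.norm); d=np.array([x,y,z])-p
    n=n or max(int(np.ceil(np.linalg.norm(d)/lim)),int(np.ceil(np.linalg.norm(w)/.145)),1); n=-(-n//5)*5
    print("now",p.round(1),st["eef_rot"].round(1),"F",st["force"].round(1),"gap",round(float(st["finger_gap"]),1))
    o=[]
    for i in range(n):
        q=(R*Ro.from_rotvec(w*i/n)).inv().apply(d/n)
        o.append([float(round(v)) for v in q]+[float(round(v,3)) for v in w/n]+[gap])
    for i in range(0,n,5): print([o[i:i+5]])
E
python3 -c "
from h import *
plan(481,-157,60,4.5,30)"
```

```text
now [ 485.5 -158.2  121. ] [179.3  -1.    4.1] F [ 0.  -0.1 -0.3] gap 45.6
[[[-1.0, 0.0, 12.0, 0.002, -0.003, -0.001, 30], [-1.0, 0.0, 12.0, 0.002, -0.003, -0.001, 30], [-1.0, 0.0, 12.0, 0.002, -0.003, -0.001, 30], [-1.0, 0.0, 12.0, 0.002, -0.003, -0.001, 30], [-1.0, 0.0, 12.0, 0.002, -0.003, -0.001, 30]]]
```

Call:
apply_moves([
  [[-2,0,16,0.004,-0.006,0,30],[-1,-1,16,0.004,-0.006,0,30],[-1,0,14,0.002,-0.003,0,30],[-1,0,12,0.002,0,0,30],[0,0,0,0,0,0,30]],
])

```text
time: 4.9
tool_pos: [478.2, -157.7, 62.6]
eef_rot: [-180.0, -0.1, 4.0]
force: [-0.2, 0.2, -1.4]
finger_gap: 45.6
```

```bash
python3 - <<'E'
from h import *
plan(481,-157,50.5,4.5,30)
s=snapshot("scene");cv2.imwrite("pics/p1.png",cv2.convertScaleAbs(cv2.resize(s["pixels"][110:240,210:350,::-1],(640,594),interpolation=cv2.INTER_CUBIC),alpha=1.6))
E
```

```text
now [ 478.2 -157.7   62.6] [-1.8e+02 -1.0e-01  4.0e+00] F [-0.2  0.2 -1.4] gap 45.6
[[[1.0, 0.0, 2.0, -0.0, -0.0, -0.002, 30], [1.0, 0.0, 2.0, -0.0, -0.0, -0.002, 30], [1.0, 0.0, 2.0, -0.0, -0.0, -0.002, 30], [1.0, 0.0, 2.0, -0.0, -0.0, -0.002, 30], [1.0, 0.0, 2.0, -0.0, -0.0, -0.002, 30]]]
```

View pics/p1.png

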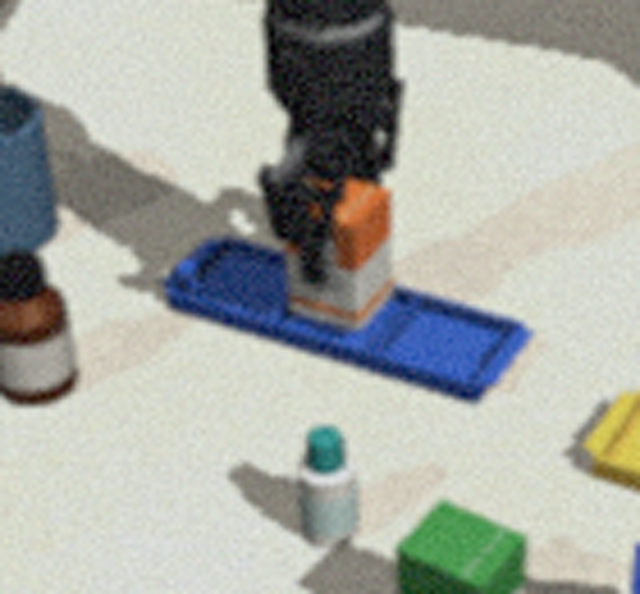

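Call:
apply_moves([
  [[1,0,3,0,0,0,30],[1,0,3,0,0,0,30],[0,0,2,0,0,0,30],[0,0,1,0,0,0,30],[0,0,1,0,0,0,30]],
])

```text
time: 5.45
tool_pos: [483.2, -158.3, 54.0]
eef_rot: [179.9, -0.4, 4.1]
force: [-0.3, -0.3, -1.8]
finger_gap: 45.3
```

```bash
python3 -c "
from h import *
plan(481,-157,50.5,4.5,30)"
```

```text
now [ 483.2 -158.3   54. ] [179.9  -0.4   4.1] F [-0.3 -0.3 -1.8] gap 45.3
[[[0.0, 0.0, 1.0, 0.0, -0.001, -0.002, 30], [0.0, 0.0, 1.0, 0.0, -0.001, -0.002, 30], [0.0, 0.0, 1.0, 0.0, -0.001, -0.002, 30], [0.0, 0.0, 1.0, 0.0, -0.001, -0.002, 30], [0.0, 0.0, 1.0, 0.0, -0.001, -0.002, 30]]]
```

Call:
apply_moves([
  [[-1,0,1.5,0,0,0,30],[0,0,1,0,-0.004,0,30],[0,0,1,0,0,0,30],[0,0,1,0,0,0,30],[0,0,0,0,0,0,30]],
])

```text
time: 5.95
tool_pos: [482.2, -158.5, 49.3]
eef_rot: [179.9, -0.1, 4.0]
force: [-0.2, 0.8, -0.8]
finger_gap: 45.0
```

Call:
apply_moves([
  [[0,0,0.7,0,0,0,30],[0,0,0.7,0,0,0,30],[0,0,0,0,0,0,30],[0,0,0,0,0,0,30],[0,0,0,0,0,0,30]],
])

```text
time: 6.45
tool_pos: [482.5, -158.6, 49.5]
eef_rot: [179.8, -0.2, 4.0]
force: [0.1, -0.5, -0.9]
finger_gap: 45.5
```

```bash
python3 -c "
from h import *
for i in range(3): snapshot('top');st=get_state();print(st['tool_pos'].round(2),st['force'].round(2),st['moment'].round(2))"
```

```text
[ 482.5  -158.55   49.49] [ 0.45 -0.03 -0.29] [ 0.   -0.07 -0.02]
[ 482.45 -158.54   49.45] [-0.53  0.63 -0.1 ] [ 0.04  0.05 -0.  ]
[ 482.44 -158.52   49.45] [-0.7   0.44 -0.39] [ 0.06  0.05 -0.06]
```

Call:
apply_moves([
  [[0,0,1.5,0,0,0,30],[0,0,1.5,0,0,0,30],[0,0,1,0,0,0,30],[0,0,0,0,0,0,30],[0,0,0,0,0,0,30]],
])

```text
time: 7.1
tool_pos: [482.7, -158.6, 49.6]
eef_rot: [179.8, -0.2, 4.1]
force: [-0.0, 0.1, -0.9]
finger_gap: 45.4
```

```bash
python3 -c "
from h import *
for i in range(3): s=snapshot('scene');st=get_state();print(st['tool_pos'].round(2),st['force'].round(2),st['moment'].round(2))
cv2.imwrite('pics/p2.png',cv2.convertScaleAbs(cv2.resize(s['pixels'][140:200,230:340,::-1],(770,420),interpolation=cv2.INTER_CUBIC),alpha=1.8))"
```

```text
[ 482.71 -158.54   49.49] [ 0.26 -0.25 -0.93] [-0.02  0.04 -0.01]
[ 482.59 -158.49   49.33] [-0.5   0.49 -0.79] [ 0.02  0.   -0.01]
[ 482.56 -158.52   49.29] [ 0.73  0.6  -1.18] [ 0.03 -0.01 -0.02]
```

View pics/p2.png

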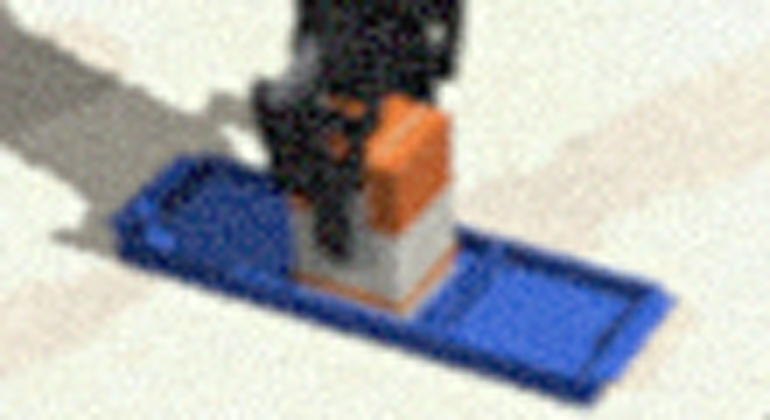

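Call:
apply_moves([
  [[0,0,0,0,0,0,30],[0,0,0,0,0,0,30],[0,0,1.5,0,0,0,30],[0,0,1.5,0,0,0,30],[0,0,2,0,0,0,30]],
])

```text
time: 7.75
tool_pos: [482.6, -158.5, 49.1]
eef_rot: [179.7, -0.2, 4.1]
force: [-7.1, 3.9, 28.3]
finger_gap: 45.5
```

Call:
apply_moves([
  [[0,0,0,0,0,0,30],[0,0,0,0,0,0,50],[0,0,0,0,0,0,60],[0,0,0,0,0,0,70],[0,0,0,0,0,0,70]],
])

```text
time: 8.25
tool_pos: [483.0, -158.6, 49.5]
eef_rot: [179.7, -0.3, 4.1]
force: [-0.0, -1.0, -0.1]
finger_gap: 69.8
```

Call:
apply_moves([
  [[0,0,-5,0,0,0,70],[0,0,-15,0,0,0,70],[0,0,-30,0,0,0,70],[0,0,-30,0,0,0,75],[0,0,-20,0,0,0,85]],
])

```text
time: 8.75
tool_pos: [479.6, -156.8, 149.7]
eef_rot: [180.0, 0.2, 4.1]
force: [0.6, -0.6, 0.6]
finger_gap: 85.1
```

```bash
python3 -c "
from h import *
plan(645,278,125,10,85)"
```

```text
now [ 479.6 -156.8  149.7] [180.    0.2   4.1] F [ 0.6 -0.6  0.6] gap 85.1
[[[20.0, -42.0, 2.0, 0.0, 0.0, -0.01, 85], [20.0, -42.0, 2.0, 0.0, 0.0, -0.01, 85], [20.0, -42.0, 2.0, 0.0, 0.0, -0.01, 85], [21.0, -42.0, 2.0, 0.0, 0.0, -0.01, 85], [21.0, -41.0, 2.0, 0.0, 0.0, -0.01, 85]]]
[[[22.0, -41.0, 2.0, 0.0, 0.0, -0.01, 85], [22.0, -41.0, 2.0, 0.0, 0.0, -0.01, 85], [23.0, -41.0, 2.0, 0.0, 0.0, -0.01, 85], [23.0, -40.0, 2.0, 0.0, 0.0, -0.01, 85], [23.0, -40.0, 2.0, 0.0, 0.0, -0.01, 85]]]
```

Call:
apply_moves([
  [[20,-42,2,0,0,-0.01,85],[20,-42,2,0,0,-0.01,85],[20,-42,2,0,0,-0.01,85],[21,-42,2,0,0,-0.01,85],[21,-41,2,0,0,-0.01,85]],
])

```text
time: 9.25
tool_pos: [568.9, 59.4, 145.5]
eef_rot: [179.6, -0.4, 6.2]
force: [1.3, -0.5, 0.6]
finger_gap: 85.0
```

Call:
apply_moves([
  [[22,-41,2,0,0,-0.01,85],[22,-41,2,0,0,-0.01,85],[23,-41,2,0,0,-0.01,85],[21,-36,2,0,0,-0.01,85],[15,-25,2,0,0,0,85]],
])

```text
time: 9.75
tool_pos: [650.0, 266.1, 135.5]
eef_rot: [179.6, -0.4, 8.8]
force: [0.8, -0.0, 1.0]
finger_gap: 85.2
```

```bash
python3 -c "
from h import *
plan(645,278,41,10,85)"
```

```text
now [650.  266.1 135.5] [179.6  -0.4   8.8] F [ 0.8 -0.   1. ] gap 85.2
[[[-1.0, -3.0, 19.0, 0.002, -0.002, -0.004, 85], [-1.0, -3.0, 19.0, 0.002, -0.002, -0.004, 85], [-1.0, -3.0, 19.0, 0.002, -0.002, -0.004, 85], [-1.0, -3.0, 19.0, 0.002, -0.002, -0.004, 85], [-1.0, -3.0, 19.0, 0.002, -0.002, -0.004, 85]]]
```

Call:
apply_moves([
  [[-3,-8,4,0.004,-0.004,-0.01,85],[0,-3,18,0.003,-0.003,-0.01,85],[0,0,26,0,0,0,85],[0,0,26,0,0,0,85],[0,0,18,0,0,0,85]],
])

```text
time: 10.25
tool_pos: [645.5, 278.7, 39.7]
eef_rot: [180.0, -0.2, 10.2]
force: [-0.1, 0.7, -0.7]
finger_gap: 85.1
```

```bash
python3 -c "
from h import *
plan(645,278,41,10,85)"
```

```text
now [645.5 278.7  39.7] [180.   -0.2  10.2] F [-0.1  0.7 -0.7] gap 85.1
[[[0.0, 0.0, 0.0, 0.0, -0.001, 0.001, 85], [0.0, 0.0, 0.0, 0.0, -0.001, 0.001, 85], [0.0, 0.0, 0.0, 0.0, -0.001, 0.001, 85], [0.0, 0.0, 0.0, 0.0, -0.001, 0.001, 85], [0.0, 0.0, 0.0, 0.0, -0.001, 0.001, 85]]]
```

Well placed; close and lift.

Call:
apply_moves([
  [[0,0,0,0,0,0,80],[0,0,-1,0,0,0,60],[0,0,0,0,0,0,45],[0,0,0,0,0,0,35],[0,0,0,0,0,0,35]],
])

```text
time: 10.75
tool_pos: [643.0, 273.8, 38.6]
eef_rot: [179.9, 0.2, 10.0]
force: [-0.5, -0.5, -1.0]
finger_gap: 48.4
```

Call:
apply_moves([
  [[0,0,0,0,0,0,35],[0,0,0,0,0,0,35],[0,0,0,0,0,0,35],[0,0,0,0,0,0,35],[0,0,0,0,0,0,35]],
])

```text
time: 11.25
tool_pos: [643.6, 274.1, 39.9]
eef_rot: [179.9, 0.1, 10.0]
force: [-0.5, -0.6, -1.1]
finger_gap: 48.9
```

Call:
apply_moves([
  [[0,0,-5,0,0,0,35],[0,0,-20,0,0,0,35],[0,0,-25,0,0,0,35],[0,0,-25,0,0,0,35],[0,0,-15,0,0,0,35]],
])

```text
time: 11.75
tool_pos: [641.0, 273.6, 129.9]
eef_rot: [179.9, 0.5, 10.0]
force: [-0.5, -0.4, -1.3]
finger_gap: 48.7
```

```bash
python3 -c "
from h import *
plan(475,-82,130,4.5,35,lim=42)"
```

```text
now [641.  273.6 129.9] [179.9   0.5  10. ] F [-0.5 -0.4 -1.3] gap 48.7
[[[-23.0, 32.0, 0.0, 0.0, 0.001, 0.01, 35], [-22.0, 32.0, 0.0, 0.0, 0.001, 0.01, 35], [-22.0, 33.0, 0.0, 0.0, 0.001, 0.01, 35], [-22.0, 33.0, 0.0, 0.0, 0.001, 0.01, 35], [-21.0, 33.0, 0.0, 0.0, 0.001, 0.01, 35]]]
[[[-21.0, 33.0, 0.0, 0.0, 0.001, 0.01, 35], [-21.0, 33.0, 0.0, 0.0, 0.001, 0.01, 35], [-20.0, 34.0, 0.0, 0.0, 0.001, 0.01, 35], [-20.0, 34.0, 0.0, 0.0, 0.001, 0.01, 35], [-20.0, 34.0, 0.0, 0.0, 0.001, 0.01, 35]]]
```

Call:
apply_moves([
  [[-12,18,0,0,0,0.01,35],[-22,32,0,0,0,0.01,35],[-22,33,0,0,0,0.01,35],[-22,33,0,0,0,0.01,35],[-21,33,0,0,0,0.01,35]],
])

```text
time: 12.25
tool_pos: [568.8, 112.2, 136.3]
eef_rot: [180.0, -0.3, 7.5]
force: [-0.0, -0.2, -0.7]
finger_gap: 48.7
```

Call:
apply_moves([
  [[-21,33,0,0,0,0.01,35],[-21,33,0,0,0,0.01,35],[-20,34,0,0,0,0.01,35],[-20,34,0,0,0,0.01,35],[-20,34,0,0,0,0.01,35]],
])

```text
time: 12.75
tool_pos: [483.1, -72.6, 138.8]
eef_rot: [179.9, -0.6, 4.7]
force: [0.7, -0.5, -0.7]
finger_gap: 48.5
```

```bash
python3 -c "
from h import *
plan(475,-85,60,4.5,35,lim=42)"
```

```text
now [483.1 -72.6 138.8] [179.9  -0.6   4.7] F [ 0.7 -0.5 -0.7] gap 48.5
[[[-2.0, 2.0, 16.0, 0.0, -0.002, 0.001, 35], [-2.0, 2.0, 16.0, 0.0, -0.002, 0.001, 35], [-2.0, 2.0, 16.0, 0.0, -0.002, 0.001, 35], [-2.0, 2.0, 16.0, 0.0, -0.002, 0.001, 35], [-2.0, 2.0, 16.0, 0.0, -0.002, 0.001, 35]]]
```

Call:
apply_moves([
  [[-5,7,4,0,-0.006,0,35],[-2,4,15,0,-0.004,0,35],[0,0,22,0,0,0,35],[0,0,22,0,0,0,35],[0,0,12,0,0,0,35]],
])

```text
time: 13.25
tool_pos: [479.1, -89.4, 65.9]
eef_rot: [179.7, -0.5, 4.2]
force: [-0.7, 0.1, -0.8]
finger_gap: 48.2
```

Call:
apply_moves([
  [[0,0,0,0,0,0,35],[0,0,0,0,0,0,35],[0,0,0,0,0,0,35],[0,0,0,0,0,0,35],[0,0,0,0,0,0,35]],
])

```text
time: 13.75
tool_pos: [480.4, -88.1, 66.9]
eef_rot: [179.7, -0.5, 4.3]
force: [0.7, 0.7, -0.5]
finger_gap: 48.5
```

```bash
python3 - <<'E'
from h import *
plan(475,-85,43,4.5,35)
s=snapshot("scene");t=snapshot("top")
f=lambda i,x,y,w,h:cv2.convertScaleAbs(cv2.resize(i["pixels"][y:y+h,x:x+w,::-1],(560,560*h//w),interpolation=cv2.INTER_CUBIC),alpha=1.7)
cv2.imwrite("pics/p3.png",np.vstack([f(s,220,120,150,80),f(t,300,195,150,75)]))
E
```

```text
now [480.4 -88.1  66.9] [179.7  -0.5   4.3] F [ 0.7  0.7 -0.5] gap 48.5
[[[-1.0, -1.0, 5.0, 0.001, -0.002, -0.001, 35], [-1.0, -1.0, 5.0, 0.001, -0.002, -0.001, 35], [-1.0, -1.0, 5.0, 0.001, -0.002, -0.001, 35], [-1.0, -1.0, 5.0, 0.001, -0.002, -0.001, 35], [-1.0, -1.0, 5.0, 0.001, -0.002, -0.001, 35]]]
```

View pics/p3.png

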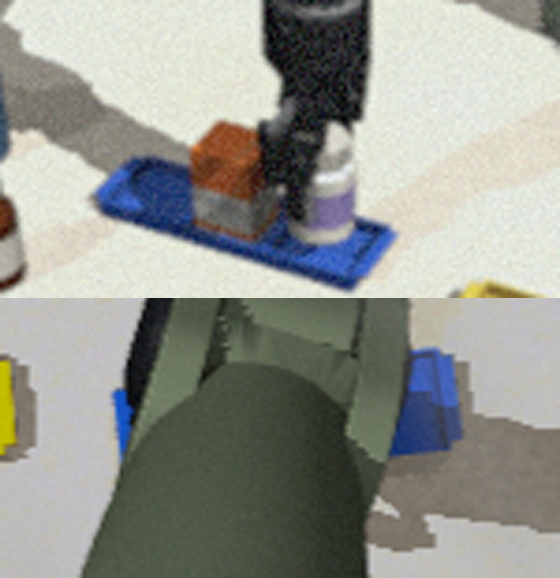

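Call:
apply_moves([
  [[-2,-2,4,0.002,-0.004,0,35],[-2,-2,4,0.002,-0.004,0,35],[-1,-1,4,0,0,0,35],[0,0,3,0,0,0,35],[0,0,2,0,0,0,35]],
])

```text
time: 14.35
tool_pos: [474.6, -83.1, 48.7]
eef_rot: [179.9, -0.0, 4.3]
force: [-0.7, -0.7, -0.7]
finger_gap: 48.4
```

Call:
apply_moves([
  [[0,0,1,0,0,0,35],[0,0,1,0,0,0,35],[0,0,1,0,0,0,35],[0,0,1,0,0,0,35],[0,0,1,0,0,0,35]],
])

```text
time: 14.85
tool_pos: [474.6, -83.2, 42.9]
eef_rot: [179.9, -0.0, 4.3]
force: [0.1, 0.1, -1.2]
finger_gap: 48.4
```

Call:
apply_moves([
  [[0,0,1,0,0,0,35],[0,0,1,0,0,0,35],[0,0,1,0,0,0,35],[0,0,1,0,0,0,35],[0,0,1.5,0,0,0,35]],
])

```text
time: 15.35
tool_pos: [474.8, -83.3, 39.7]
eef_rot: [179.9, -0.1, 4.3]
force: [-6.3, 3.1, 25.2]
finger_gap: 48.7
```

Call:
apply_moves([
  [[0,0,0,0,0,0,40],[0,0,0,0,0,0,53],[0,0,0,0,0,0,63],[0,0,0,0,0,0,72],[0,0,0,0,0,0,72]],
])

```text
time: 15.85
tool_pos: [475.5, -83.5, 40.4]
eef_rot: [179.9, -0.2, 4.3]
force: [-0.5, -0.5, -0.5]
finger_gap: 72.0
```

Call:
apply_moves([
  [[0,0,-5,0,0,0,72],[0,0,-15,0,0,0,72],[0,0,-30,0,0,0,72],[0,0,-30,0,0,0,75],[0,0,-20,0,0,0,75]],
])

```text
time: 16.35
tool_pos: [472.2, -82.4, 141.1]
eef_rot: [-179.9, 0.3, 4.3]
force: [0.5, -0.1, 0.7]
finger_gap: 75.3
```

```bash
python3 -c "
from h import *
plan(642,-56.5,120,0,70,lim=42)"
```

```text
now [472.2 -82.4 141.1] [-179.9    0.3    4.3] F [ 0.5 -0.1  0.7] gap 75.3
[[[34.0, -3.0, 4.0, -0.0, 0.001, 0.015, 70], [34.0, -3.0, 4.0, -0.0, 0.001, 0.015, 70], [34.0, -4.0, 4.0, -0.0, 0.001, 0.015, 70], [34.0, -4.0, 4.0, -0.0, 0.001, 0.015, 70], [34.0, -5.0, 4.0, -0.0, 0.001, 0.015, 70]]]
```

Call:
apply_moves([
  [[30,-3,0,0,0,0.015,70],[38,-3,3,0,0,0.015,70],[40,-5,3,0,0,0.015,70],[36,-6,3,0,0,0.015,70],[20,-5,3,0,0,0.015,70]],
])

```text
time: 16.85
tool_pos: [640.3, -53.2, 135.0]
eef_rot: [179.9, -0.1, -0.3]
force: [-0.1, 0.0, 0.0]
finger_gap: 70.2
```

```bash
python3 -c "
from h import *
plan(642,-56.5,36,0,70,lim=42)"
```

```text
now [640.3 -53.2 135. ] [ 1.799e+02 -1.000e-01 -3.000e-01] F [-0.1  0.   0. ] gap 70.2
[[[0.0, 1.0, 20.0, 0.0, -0.0, -0.001, 70], [0.0, 1.0, 20.0, 0.0, -0.0, -0.001, 70], [0.0, 1.0, 20.0, 0.0, -0.0, -0.001, 70], [0.0, 1.0, 20.0, 0.0, -0.0, -0.001, 70], [0.0, 1.0, 20.0, 0.0, -0.0, -0.001, 70]]]
```

Call:
apply_moves([
  [[0,2,0,0,0,0,70],[0,1,15,0,0,0,70],[0,0,28,0,0,0,70],[0,0,28,0,0,0,70],[0,0,16,0,0,0,70]],
])

```text
time: 17.35
tool_pos: [642.3, -57.1, 48.7]
eef_rot: [179.8, -0.3, -0.2]
force: [-0.5, 0.4, -0.8]
finger_gap: 70.0
```

Call:
apply_moves([
  [[0,0,0,0,0,0,70],[0,0,0,0,0,0,70],[0,0,0,0,0,0,70],[0,0,0,0,0,0,70],[0,0,0,0,0,0,70]],
])

```text
time: 17.85
tool_pos: [639.3, -58.0, 50.1]
eef_rot: [179.8, -0.2, -0.2]
force: [0.4, 0.4, -0.7]
finger_gap: 69.9
```

Call:
apply_moves([
  [[1,-1,5,0,0,0,70],[1,-1,5,0,0,0,70],[0,0,4,0,0,0,60],[0,0,0,0,0,0,45],[0,0,0,0,0,0,30]],
])

```text
time: 18.35
tool_pos: [642.6, -55.9, 36.1]
eef_rot: [179.8, -0.3, -0.2]
force: [0.8, 0.1, 0.2]
finger_gap: 32.0
```

Call:
apply_moves([
  [[0,0,0,0,0,0,20],[0,0,0,0,0,0,20],[0,0,0,0,0,0,20],[0,0,0,0,0,0,20],[0,0,0,0,0,0,20]],
])

```text
time: 18.85
tool_pos: [642.7, -55.9, 36.4]
eef_rot: [179.8, -0.3, -0.2]
force: [-0.4, 0.5, -0.8]
finger_gap: 30.6
```

Call:
apply_moves([
  [[0,0,-5,0,0,0,20],[0,0,-20,0,0,0,20],[0,0,-30,0,0,0,20],[0,0,-30,0,0,0,20],[0,0,-20,0,0,0,20]],
])

```text
time: 19.35
tool_pos: [638.7, -54.9, 141.0]
eef_rot: [179.9, 0.2, -0.2]
force: [-0.0, -0.2, -0.9]
finger_gap: 30.9
```

```bash
python3 -c "
from h import *
plan(487,-228,145,4.5,20,lim=42)"
```

```text
now [638.7 -54.9 141. ] [179.9   0.2  -0.2] F [-0.  -0.2 -0.9] gap 30.9
[[[-15.0, 17.0, 0.0, 0.0, 0.0, -0.008, 20], [-15.0, 17.0, 0.0, 0.0, 0.0, -0.008, 20], [-15.0, 17.0, 0.0, 0.0, 0.0, -0.008, 20], [-16.0, 17.0, 0.0, 0.0, 0.0, -0.008, 20], [-16.0, 17.0, 0.0, 0.0, 0.0, -0.008, 20]]]
[[[-16.0, 17.0, 0.0, 0.0, 0.0, -0.008, 20], [-16.0, 17.0, 0.0, 0.0, 0.0, -0.008, 20], [-16.0, 16.0, 0.0, 0.0, 0.0, -0.008, 20], [-16.0, 16.0, 0.0, 0.0, 0.0, -0.008, 20], [-16.0, 16.0, 0.0, 0.0, 0.0, -0.008, 20]]]
```

Call:
apply_moves([
  [[-12,14,0,0,0,-0.008,20],[-20,22,0,0,0,-0.008,20],[-20,22,0,0,0,-0.008,20],[-20,22,0,0,0,-0.008,20],[-20,22,0,0,0,-0.008,20]],
])

```text
time: 19.85
tool_pos: [551.2, -159.1, 148.1]
eef_rot: [179.7, -0.5, 2.6]
force: [-0.3, -0.1, -0.2]
finger_gap: 30.4
```

Call:
apply_moves([
  [[-20,22,0,0,0,-0.008,20],[-18,20,0,0,0,-0.008,20],[-12,12,0,0,0,-0.008,20],[-6,6,0,0,0,-0.008,20],[0,0,0,0,0,-0.008,20]],
])

```text
time: 20.35
tool_pos: [494.0, -226.9, 150.0]
eef_rot: [179.6, -0.5, 4.7]
force: [0.4, -0.3, -0.7]
finger_gap: 30.5
```

```bash
python3 -c "
from h import *
plan(487,-228,55,4.5,20,lim=42)"
```

```text
now [ 494.  -226.9  150. ] [179.6  -0.5   4.7] F [ 0.4 -0.3 -0.7] gap 30.5
[[[-2.0, 0.0, 19.0, 0.001, -0.002, 0.001, 20], [-2.0, 0.0, 19.0, 0.001, -0.002, 0.001, 20], [-2.0, 0.0, 19.0, 0.001, -0.002, 0.001, 20], [-1.0, 0.0, 19.0, 0.001, -0.002, 0.001, 20], [-1.0, 0.0, 19.0, 0.001, -0.002, 0.001, 20]]]
```

Call:
apply_moves([
  [[-3,0,10,0.004,-0.006,0,20],[-2,0,25,0.002,-0.004,0,20],[-1,0,28,0,0,0,20],[0,0,20,0,0,0,20],[0,0,6,0,0,0,20]],
])

```text
time: 20.85
tool_pos: [491.6, -225.1, 57.9]
eef_rot: [179.9, -0.1, 5.0]
force: [0.2, -0.2, -0.2]
finger_gap: 30.4
```

Call:
apply_moves([
  [[0,0,0,0,0,0,20],[0,0,0,0,0,0,20],[0,0,0,0,0,0,20],[0,0,0,0,0,0,20],[0,0,0,0,0,0,20]],
])

```text
time: 21.35
tool_pos: [493.4, -224.1, 59.0]
eef_rot: [179.9, -0.2, 5.2]
force: [0.5, -0.2, -0.9]
finger_gap: 30.2
```

Call:
apply_moves([
  [[-2,2,4,0,0,0.005,20],[-2,1,4,0,0,0,20],[-1,1,3,0,0,0,20],[0,0,2,0,0,0,20],[0,0,1,0,0,0,20]],
])

```text
time: 21.85
tool_pos: [488.9, -229.8, 44.9]
eef_rot: [179.8, -0.3, 4.8]
force: [-0.3, 0.4, 0.1]
finger_gap: 30.8
```

Call:
apply_moves([
  [[0,0,1,0,0,0,20],[0,0,1,0,0,0,20],[0,0,1,0,0,0,20],[0,0,1,0,0,0,20],[0,0,1,0,0,0,20]],
])

```text
time: 22.35
tool_pos: [488.9, -229.7, 39.4]
eef_rot: [179.8, -0.3, 4.8]
force: [0.0, -0.9, 1.1]
finger_gap: 30.6
```

Call:
apply_moves([
  [[0,0,1,0,0,0,20],[0,0,1,0,0,0,20],[0,0,1,0,0,0,20],[0,0,1,0,0,0,20],[0,0,1,0,0,0,20]],
])

```text
time: 22.85
tool_pos: [489.0, -229.7, 39.2]
eef_rot: [179.7, -0.3, 4.8]
force: [-2.6, 1.8, 9.0]
finger_gap: 30.1
```

Call:
apply_moves([
  [[0,0,0,0,0,0,25],[0,0,0,0,0,0,35],[0,0,0,0,0,0,45],[0,0,0,0,0,0,55],[0,0,0,0,0,0,55]],
])

```text
time: 23.35
tool_pos: [489.4, -229.8, 39.5]
eef_rot: [179.7, -0.3, 4.8]
force: [-0.3, -0.1, 0.5]
finger_gap: 54.8
```

Call:
apply_moves([
  [[0,0,-5,0,0,0,55],[0,0,-15,0,0,0,55],[0,0,-30,0,0,0,60],[0,0,-30,0,0,0,75],[0,0,-25,0,0,0,85]],
])

```text
time: 23.85
tool_pos: [485.7, -227.5, 144.5]
eef_rot: [-180.0, 0.1, 4.8]
force: [0.1, -0.4, -0.2]
finger_gap: 84.3
```

```bash
python3 -c "
from h import *
plan(623,-282,145,0,85,lim=42)"
```

```text
now [ 485.7 -227.5  144.5] [-1.8e+02  1.0e-01  4.8e+00] F [ 0.1 -0.4 -0.2] gap 84.3
[[[26.0, 13.0, 0.0, -0.0, 0.0, 0.017, 85], [27.0, 13.0, 0.0, -0.0, 0.0, 0.017, 85], [27.0, 12.0, 0.0, -0.0, 0.0, 0.017, 85], [27.0, 12.0, 0.0, -0.0, 0.0, 0.017, 85], [27.0, 11.0, 0.0, -0.0, 0.0, 0.017, 85]]]
```

Call:
apply_moves([
  [[24,12,0,0,0,0.017,85],[32,15,0,0,0,0.017,85],[34,15,0,0,0,0.017,85],[26,11,0,0,0,0.017,85],[12,5,0,0,0,0.017,85]],
])

```text
time: 24.35
tool_pos: [621.4, -280.6, 152.5]
eef_rot: [179.8, -0.3, -0.3]
force: [0.1, 0.4, -1.2]
finger_gap: 85.4
```

Call:
apply_moves([
  [[0,0,0,0,0,0,85],[0,0,0,0,0,0,85],[0,0,0,0,0,0,85],[0,0,0,0,0,0,85],[0,0,0,0,0,0,85]],
])

```text
time: 24.85
tool_pos: [619.9, -279.9, 152.3]
eef_rot: [179.8, -0.2, -0.2]
force: [0.3, 0.6, 0.1]
finger_gap: 85.0
```

```bash
python3 -c "
from h import *
plan(623,-282,44,0,85,lim=42)"
```

```text
now [ 619.9 -279.9  152.3] [179.8  -0.2  -0.2] F [0.3 0.6 0.1] gap 85.0
[[[1.0, 0.0, 22.0, 0.001, -0.001, -0.001, 85], [1.0, 0.0, 22.0, 0.001, -0.001, -0.001, 85], [1.0, 0.0, 22.0, 0.001, -0.001, -0.001, 85], [1.0, 0.0, 22.0, 0.001, -0.001, -0.001, 85], [1.0, 0.0, 22.0, 0.001, -0.001, -0.001, 85]]]
```

Call:
apply_moves([
  [[2,1,10,0,0,0,85],[1,1,25,0,0,0,85],[0,0,28,0,0,0,85],[0,0,20,0,0,0,85],[0,0,8,0,0,0,85]],
])

```text
time: 25.35
tool_pos: [623.9, -282.9, 59.4]
eef_rot: [179.7, -0.4, -0.2]
force: [-0.7, 0.0, -0.2]
finger_gap: 84.9
```

Call:
apply_moves([
  [[0,0,0,0,0,0,85],[0,0,0,0,0,0,85],[0,0,0,0,0,0,85],[0,0,0,0,0,0,85],[0,0,0,0,0,0,85]],
])

```text
time: 25.85
tool_pos: [624.4, -283.3, 60.7]
eef_rot: [179.7, -0.5, -0.2]
force: [0.2, 0.3, -0.6]
finger_gap: 85.1
```

Call:
apply_moves([
  [[0,0,5,0.002,-0.004,0,85],[0,0,6,0.002,-0.003,0,85],[0,0,5,0,0,0,75],[0,0,1,0,0,0,60],[0,0,0,0,0,0,45]],
])

```text
time: 26.35
tool_pos: [625.5, -283.8, 43.7]
eef_rot: [179.8, -0.2, -0.2]
force: [-5.4, 1.8, 5.1]
finger_gap: 48.1
```

Call:
apply_moves([
  [[0,0,0,0,0,0,35],[0,0,0,0,0,0,35],[0,0,0,0,0,0,35],[0,0,0,0,0,0,35],[0,0,0,0,0,0,35]],
])

```text
time: 26.85
tool_pos: [625.6, -283.8, 43.8]
eef_rot: [179.8, -0.2, -0.2]
force: [0.4, -0.6, 0.7]
finger_gap: 48.7
```

Call:
apply_moves([
  [[0,0,-4,0,0,0,35],[0,0,-15,0,0,0,35],[0,0,-30,0,0,0,35],[0,0,-35,0,0,0,35],[0,0,-25,0,0,0,35]],
])

```text
time: 27.35
tool_pos: [620.8, -281.0, 152.0]
eef_rot: [-179.8, 0.5, -0.2]
force: [0.4, -0.5, -2.9]
finger_gap: 48.6
```

```bash
python3 -c "
from h import *
plan(492,84,155,4,35,lim=42)"
```

```text
now [ 620.8 -281.   152. ] [-179.8    0.5   -0.2] F [ 0.4 -0.5 -2.9] gap 48.6
[[[-13.0, -36.0, 0.0, -0.0, 0.001, -0.007, 35], [-13.0, -37.0, 0.0, -0.0, 0.001, -0.007, 35], [-12.0, -37.0, 0.0, -0.0, 0.001, -0.007, 35], [-12.0, -37.0, 0.0, -0.0, 0.001, -0.007, 35], [-12.0, -37.0, 0.0, -0.0, 0.001, -0.007, 35]]]
[[[-12.0, -37.0, 0.0, -0.0, 0.001, -0.007, 35], [-11.0, -37.0, 0.0, -0.0, 0.001, -0.007, 35], [-11.0, -37.0, 0.0, -0.0, 0.001, -0.007, 35], [-11.0, -37.0, 0.0, -0.0, 0.001, -0.007, 35], [-11.0, -37.0, 0.0, -0.0, 0.001, -0.007, 35]]]
```

Call:
apply_moves([
  [[-7,-20,0,0,0,-0.007,35],[-13,-40,0,0,0.002,-0.007,35],[-13,-42,0,0,0,-0.007,35],[-13,-42,0,0,0,-0.007,35],[-13,-42,0,0,0,-0.007,35]],
])

```text
time: 27.85
tool_pos: [563.4, -98.6, 162.8]
eef_rot: [179.7, -0.5, 1.3]
force: [0.5, 0.8, -2.9]
finger_gap: 48.2
```

Call:
apply_moves([
  [[-13,-42,0,0,0,-0.007,35],[-12,-42,0,0,0,-0.007,35],[-12,-40,0,0,0,-0.007,35],[-9,-28,0,0,0,-0.007,35],[-5,-14,0,0,0,-0.007,35]],
])

```text
time: 28.35
tool_pos: [501.9, 75.1, 166.9]
eef_rot: [179.8, -0.7, 3.6]
force: [0.6, -0.6, -3.0]
finger_gap: 48.1
```

Call:
apply_moves([
  [[0,0,0,0,0,0,35],[0,0,0,0,0,0,35],[0,0,0,0,0,0,35],[0,0,0,0,0,0,35],[0,0,0,0,0,0,35]],
])

```text
time: 28.85
tool_pos: [502.4, 74.9, 169.8]
eef_rot: [179.7, -0.9, 3.7]
force: [-0.2, -0.1, -2.6]
finger_gap: 48.4
```

```bash
python3 - <<'E'
from h import *
plan(492,83,62,4,35,lim=42)
s=snapshot("scene")
f=lambda i,x,y,w,h:cv2.convertScaleAbs(cv2.resize(i["pixels"][y:y+h,x:x+w,::-1],(740,740*h//w),interpolation=cv2.INTER_CUBIC),alpha=1.7)
cv2.imwrite("pics/p4.png",f(s,220,110,230,180))
E
```

```text
now [502.4  74.9 169.8] [179.7  -0.9   3.7] F [-0.2 -0.1 -2.6] gap 48.4
[[[-2.0, -2.0, 22.0, 0.001, -0.003, -0.001, 35], [-2.0, -2.0, 22.0, 0.001, -0.003, -0.001, 35], [-2.0, -2.0, 22.0, 0.001, -0.003, -0.001, 35], [-2.0, -2.0, 22.0, 0.001, -0.003, -0.001, 35], [-2.0, -2.0, 22.0, 0.001, -0.003, -0.001, 35]]]
```

View pics/p4.png

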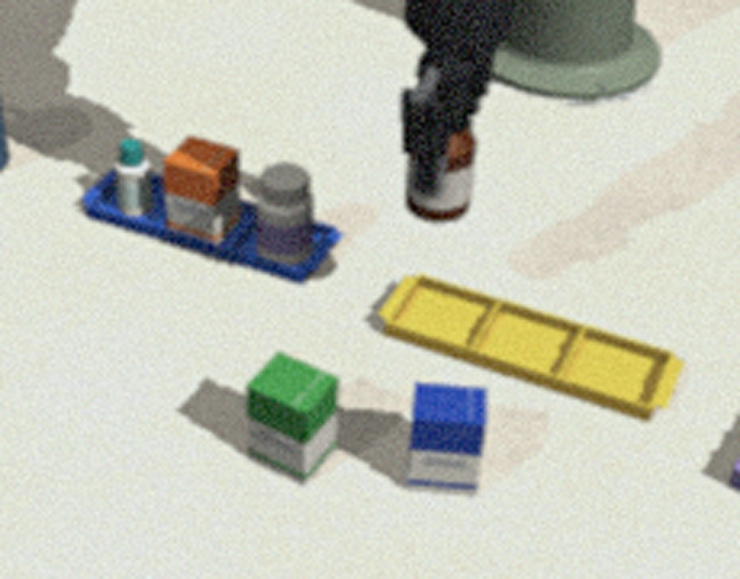

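Call:
apply_moves([
  [[-5,-4,10,0.002,-0.005,0,35],[-4,-3,25,0.002,-0.005,0,35],[-1,-1,30,0,-0.002,0,35],[0,0,26,0,0,0,35],[0,0,10,0,0,0,35]],
])

```text
time: 29.4
tool_pos: [493.2, 81.5, 65.0]
eef_rot: [180.0, -0.4, 3.5]
force: [-0.9, 0.8, -2.3]
finger_gap: 48.5
```

Call:
apply_moves([
  [[0,0,0,0,0,0,35],[0,0,0,0,0,0,35],[0,0,0,0,0,0,35],[0,0,0,0,0,0,35],[0,0,0,0,0,0,35]],
])

```text
time: 29.9
tool_pos: [493.7, 81.4, 66.0]
eef_rot: [180.0, -0.4, 3.4]
force: [0.1, 0.4, -2.6]
finger_gap: 48.5
```

Call:
apply_moves([
  [[-1,-1,4,0,-0.004,0,35],[-1,0,4,0,-0.003,0,35],[0,0,3,0,0,0,35],[0,0,2,0,0,0,35],[0,0,1,0,0,0,35]],
])

```text
time: 30.4
tool_pos: [492.7, 82.5, 52.1]
eef_rot: [180.0, -0.1, 3.4]
force: [0.4, -0.6, -2.1]
finger_gap: 48.3
```

Call:
apply_moves([
  [[0,0,1,0,0,0,35],[0,0,1,0,0,0,35],[0,0,1,0,0,0,35],[0,0,1,0,0,0,35],[0,0,1,0,0,0,35]],
])

```text
time: 30.9
tool_pos: [492.6, 82.5, 46.7]
eef_rot: [180.0, -0.1, 3.4]
force: [-4.1, -0.0, 13.9]
finger_gap: 48.6
```

Contact at the expected height (46.8). Release.

Call:
apply_moves([
  [[0,0,0,0,0,0,40],[0,0,0,0,0,0,53],[0,0,0,0,0,0,63],[0,0,0,0,0,0,72],[0,0,0,0,0,0,72]],
])

```text
time: 31.4
tool_pos: [494.0, 82.5, 47.6]
eef_rot: [180.0, -0.3, 3.4]
force: [0.1, 0.1, 0.2]
finger_gap: 72.1
```

Call:
apply_moves([
  [[0,0,-5,0,0,0,72],[0,0,-15,0,0,0,72],[0,0,-30,0,0,0,72],[0,0,-35,0,0,0,75],[0,0,-20,0,0,0,85]],
])

```text
time: 31.9
tool_pos: [490.9, 82.4, 154.2]
eef_rot: [180.0, 0.2, 3.4]
force: [-0.9, -0.3, -0.5]
finger_gap: 84.8
```

```bash
python3 -c "
from h import *
plan(642,155,145,25.6,85,lim=42)"
```

```text
now [490.9  82.4 154.2] [180.    0.2   3.4] F [-0.9 -0.3 -0.5] gap 84.8
[[[31.0, -13.0, 2.0, -0.0, 0.001, -0.077, 85], [32.0, -10.0, 2.0, -0.0, 0.001, -0.077, 85], [33.0, -8.0, 2.0, -0.0, 0.001, -0.077, 85], [33.0, -5.0, 2.0, -0.0, 0.001, -0.077, 85], [33.0, -3.0, 2.0, -0.0, 0.001, -0.077, 85]]]
```

Call:
apply_moves([
  [[28,-12,0,0,0,-0.077,85],[36,-11,3,0,0,-0.077,85],[39,-9,3,0,0,-0.077,85],[33,-5,3,0,0,-0.077,85],[16,-1,3,0,0,-0.077,85]],
])

```text
time: 32.4
tool_pos: [638.5, 152.2, 150.1]
eef_rot: [179.8, -0.3, 26.2]
force: [-0.4, -0.6, 1.0]
finger_gap: 85.0
```

Call:
apply_moves([
  [[0,0,0,0,0,0,85],[0,0,0,0,0,0,85],[0,0,0,0,0,0,85],[0,0,0,0,0,0,85],[0,0,0,0,0,0,85]],
])

```text
time: 32.9
tool_pos: [637.0, 151.8, 150.1]
eef_rot: [179.8, -0.2, 26.1]
force: [0.7, -0.2, 0.7]
finger_gap: 85.2
```

```bash
python3 -c "
from h import *
plan(642,155,60,25.6,85,lim=42)"
```

```text
now [637.  151.8 150.1] [179.8  -0.2  26.1] F [ 0.7 -0.2  0.7] gap 85.2
[[[1.0, 0.0, 18.0, 0.001, -0.001, 0.002, 85], [1.0, 0.0, 18.0, 0.001, -0.001, 0.002, 85], [1.0, 0.0, 18.0, 0.001, -0.001, 0.002, 85], [1.0, 0.0, 18.0, 0.001, -0.001, 0.002, 85], [1.0, 0.0, 18.0, 0.001, -0.001, 0.002, 85]]]
```

Call:
apply_moves([
  [[3,0,10,0.003,-0.002,0.008,85],[1,0,25,0,-0.002,0,85],[0,0,28,0,0,0,85],[0,0,18,0,0,0,85],[0,0,6,0,0,0,85]],
])

```text
time: 33.4
tool_pos: [641.9, 153.0, 61.5]
eef_rot: [180.0, -0.2, 25.4]
force: [0.7, -0.3, 0.7]
finger_gap: 85.1
```

Call:
apply_moves([
  [[0,0,0,0,0,0,85],[0,0,0,0,0,0,85],[0,0,0,0,0,0,85],[0,0,0,0,0,0,85],[0,0,0,0,0,0,85]],
])

```text
time: 33.9
tool_pos: [642.8, 153.0, 63.0]
eef_rot: [179.9, -0.3, 25.3]
force: [-1.0, -0.5, -1.0]
finger_gap: 84.9
```

Call:
apply_moves([
  [[0,-1,5,0,-0.003,0,85],[0,-1,7,0,0,0,85],[0,0,6,0,0,0,75],[0,0,1,0,0,0,60],[0,0,0,0,0,0,45]],
])

```text
time: 34.4
tool_pos: [642.4, 155.2, 43.1]
eef_rot: [179.9, -0.2, 25.3]
force: [0.0, -0.0, -0.2]
finger_gap: 47.3
```

Call:
apply_moves([
  [[0,0,0,0,0,0,25],[0,0,0,0,0,0,25],[0,0,0,0,0,0,25],[0,0,0,0,0,0,25],[0,0,0,0,0,0,25]],
])

```text
time: 34.9
tool_pos: [642.5, 155.2, 43.2]
eef_rot: [179.9, -0.2, 25.3]
force: [-0.5, -0.4, -1.5]
finger_gap: 35.4
```

Call:
apply_moves([
  [[0,0,-5,0,0,0,25],[0,0,-18,0,0,0,25],[0,0,-25,0,0,0,25],[0,0,-25,0,0,0,25],[0,0,-15,0,0,0,25]],
])

```text
time: 35.4
tool_pos: [639.6, 154.8, 131.9]
eef_rot: [-180.0, 0.2, 25.3]
force: [-0.1, -0.3, -0.6]
finger_gap: 35.5
```

```bash
python3 -c "
from h import *
plan(482,230,130,4,25,lim=42)"
```

```text
now [639.6 154.8 131.9] [-180.     0.2   25.3] F [-0.1 -0.3 -0.6] gap 35.5
[[[-22.0, -27.0, 0.0, 0.0, 0.001, 0.074, 25], [-24.0, -25.0, 0.0, 0.0, 0.001, 0.074, 25], [-26.0, -24.0, 0.0, 0.0, 0.001, 0.074, 25], [-28.0, -22.0, 0.0, 0.0, 0.001, 0.074, 25], [-29.0, -19.0, 0.0, 0.0, 0.001, 0.074, 25]]]
```

Call:
apply_moves([
  [[-14,-17,0,0,0,0.074,25],[-27,-29,0,0,0,0.074,25],[-31,-29,0,0,0,0.074,25],[-31,-24,0,0,0,0.074,25],[-20,-14,0,0,0,0.074,25]],
])

```text
time: 35.9
tool_pos: [491.4, 229.3, 137.2]
eef_rot: [-180.0, -0.6, 2.9]
force: [0.1, 0.4, 0.4]
finger_gap: 35.8
```

Call:
apply_moves([
  [[0,0,0,0,0,0,25],[0,0,0,0,0,0,25],[0,0,0,0,0,0,25],[0,0,0,0,0,0,25],[0,0,0,0,0,0,25]],
])

```text
time: 36.4
tool_pos: [491.5, 229.9, 139.1]
eef_rot: [-179.9, -0.8, 3.1]
force: [-0.3, 0.0, -1.0]
finger_gap: 35.2
```

```bash
python3 -c "
from h import *
plan(482,230,60,4,25,lim=42)"
```

```text
now [491.5 229.9 139.1] [-179.9   -0.8    3.1] F [-0.3  0.  -1. ] gap 35.2
[[[-2.0, 0.0, 16.0, -0.0, -0.003, -0.003, 25], [-2.0, 0.0, 16.0, -0.0, -0.003, -0.003, 25], [-2.0, 0.0, 16.0, -0.0, -0.003, -0.003, 25], [-2.0, 0.0, 16.0, -0.0, -0.003, -0.003, 25], [-2.0, 0.0, 16.0, -0.0, -0.003, -0.003, 25]]]
```

Call:
apply_moves([
  [[-5,0,8,0,-0.006,-0.015,25],[-4,0,20,0,-0.006,0,25],[-1,0,24,0,-0.002,0,25],[0,0,18,0,0,0,25],[0,0,6,0,0,0,25]],
])

```text
time: 36.9
tool_pos: [483.6, 228.1, 59.5]
eef_rot: [-179.9, -0.0, 4.0]
force: [-0.0, -0.2, -0.7]
finger_gap: 35.3
```

Call:
apply_moves([
  [[0,0,0,0,0,0,25],[0,0,0,0,0,0,25],[0,0,0,0,0,0,25],[0,0,0,0,0,0,25],[0,0,0,0,0,0,25]],
])

```text
time: 37.4
tool_pos: [484.4, 227.9, 60.3]
eef_rot: [-179.9, -0.0, 4.0]
force: [1.1, 0.2, -0.4]
finger_gap: 35.6
```

```bash
python3 - <<'E'
from h import *
plan(482,230,47,4,25,lim=42)
s=snapshot("scene")
f=lambda i,x,y,w,h:cv2.convertScaleAbs(cv2.resize(i["pixels"][y:y+h,x:x+w,::-1],(700,700*h//w),interpolation=cv2.INTER_CUBIC),alpha=1.7)
cv2.imwrite("pics/p5.png",f(s,320,140,140,110))
E
```

```text
now [484.4 227.9  60.3] [-179.9   -0.     4. ] F [ 1.1  0.2 -0.4] gap 35.6
[[[0.0, 0.0, 3.0, -0.0, -0.0, 0.0, 25], [0.0, 0.0, 3.0, -0.0, -0.0, 0.0, 25], [0.0, 0.0, 3.0, -0.0, -0.0, 0.0, 25], [0.0, 0.0, 3.0, -0.0, -0.0, 0.0, 25], [0.0, 0.0, 3.0, -0.0, -0.0, 0.0, 25]]]
```

View pics/p5.png

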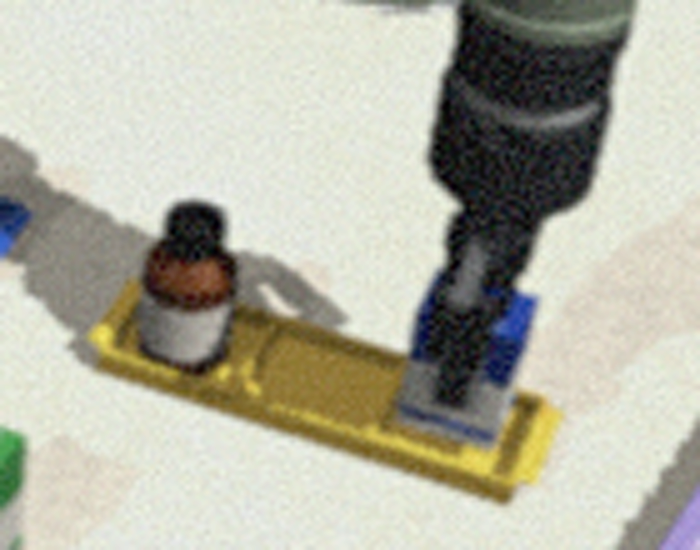

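Call:
apply_moves([
  [[-1,-1,3,0,0,0,25],[0,-1,3,0,0,0,25],[0,0,2,0,0,0,25],[0,0,1,0,0,0,25],[0,0,1,0,0,0,25]],
])

```text
time: 37.95
tool_pos: [483.6, 230.3, 50.2]
eef_rot: [-179.9, -0.1, 4.0]
force: [0.0, -0.2, -0.5]
finger_gap: 35.5
```

Call:
apply_moves([
  [[0,0,1,0,0,0,25],[0,0,1,0,0,0,25],[0,0,1,0,0,0,25],[0,0,1,0,0,0,25],[0,0,1,0,0,0,25]],
])

```text
time: 38.45
tool_pos: [483.6, 230.4, 46.0]
eef_rot: [-179.9, -0.1, 4.0]
force: [-4.7, -1.0, 18.0]
finger_gap: 35.4
```

Contact at the expected height. Release, rise and move clear.

Call:
apply_moves([
  [[0,0,0,0,0,0,30],[0,0,0,0,0,0,40],[0,0,0,0,0,0,50],[0,0,0,0,0,0,60],[0,0,0,0,0,0,60]],
])

```text
time: 38.95
tool_pos: [484.1, 230.5, 46.5]
eef_rot: [-179.9, -0.2, 4.0]
force: [0.1, -0.1, -0.7]
finger_gap: 59.5
```

Call:
apply_moves([
  [[0,0,-5,0,0,0,60],[0,0,-15,0,0,0,60],[0,0,-30,0,0,0,60],[0,0,-40,0,0,0,75],[0,0,-40,0,0,0,85]],
])

```text
time: 39.45
tool_pos: [479.1, 228.6, 175.1]
eef_rot: [179.9, 0.6, 4.0]
force: [0.5, -0.0, 0.3]
finger_gap: 84.7
```

Call:
apply_moves([
  [[-20,-20,-20,0,0,0,85],[-25,-40,-20,0,0,0,85],[-25,-40,0,0,0,0,85],[-25,-40,0,0,0,0,85],[-25,-40,0,0,0,0,85]],
])

```text
time: 39.95
tool_pos: [352.6, 402.9, 226.8]
eef_rot: [-179.7, -0.4, 3.3]
force: [-0.2, -0.1, -0.8]
finger_gap: 84.9
```

Call:
apply_moves([
  [[-10,-30,0,0,0,0,85],[0,-10,0,0,0,0,85],[0,0,0,0,0,0,85],[0,0,0,0,0,0,85],[0,0,0,0,0,0,85]],
])

```text
time: 40.45
tool_pos: [336.4, 445.8, 228.2]
eef_rot: [-179.7, -0.4, 3.7]
force: [-0.4, -0.2, 0.1]
finger_gap: 84.9
```

```bash
python3 - <<'E'
from h import *
st=get_state();print(st["time"],st["tool_pos"],st["joint_velocities"].round(1))
s=snapshot("scene");t=snapshot("top")
f=lambda i,x,y,w,h:cv2.convertScaleAbs(cv2.resize(i["pixels"][y:y+h,x:x+w,::-1],(760,760*h//w),interpolation=cv2.INTER_CUBIC),alpha=1.7)
cv2.imwrite("pics/end.png",np.vstack([f(s,190,120,290,135),f(t,120,140,390,115)]))
E
```

```text
40.45 [336.4220582 445.7599321 228.1689667] [-0.9 -0.1 -0.2  0.2 -0.3 -0.3]
```

View pics/end.png

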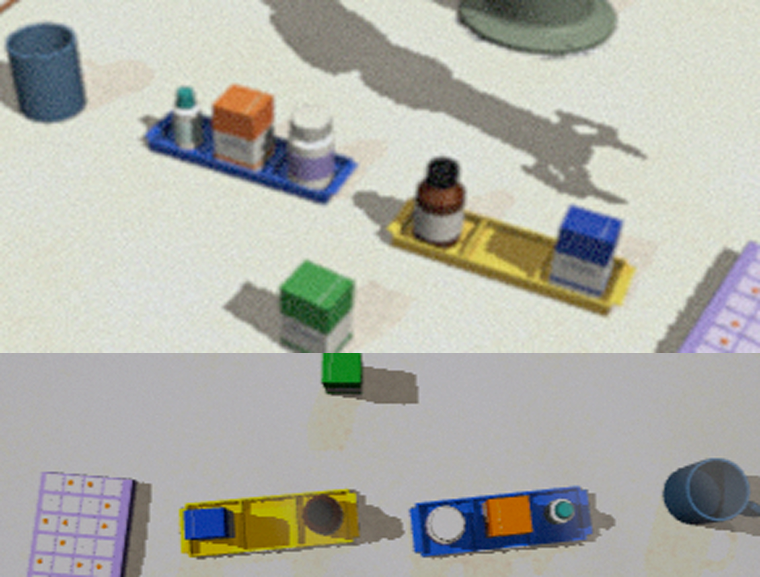

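```bash
python3 - <<'E'
from h import *
t=snapshot("top")
for n,lo,hi,z in [("orange",(5,150,90),(20,255,255),81),("blue",(108,140,50),(125,255,255),77),("green",(50,120,50),(75,255,255),76),("teal",(80,110,50),(97,255,255),71)]:
    for c in blobs(t,lo,hi)[:4]: print(n,cv2.boundingRect(c),rect(t,c,z))
E
```

```text
orange (371, 214, 22, 20) [ 482.6 -157.5   45.    50.3    4.7]
blue (331, 210, 88, 34) [ 475.7 -139.5   67.2  211.2    4.6]
blue (215, 220, 21, 15) [482.8 229.5  50.6  34.7  88.6]
green (285, 139, 20, 16) [682.8  53.   48.3  39.1  88.4]
teal (406, 217, 8, 7) [ 489.  -229.2   17.5   14.9   88.5]
```

```bash
python3 -c "
from workcell import *
print(sign_off())"
```

```text
the job is handed in; nothing more can be done
None
```

The trays are made up and the job is handed in, at about 40 s of the 128 s allowed.
- **Blue tray:** the orange carton is in the middle, with the tablet jar and the eye-drop bottle in the two ends.
- **Yellow tray:** the brown bottle and the blue carton are in the two end compartments, and the middle one is empty.

I packed in the order you listed. I lowered each item until the wrist force showed it on the tray floor; the highest force I read was about 28 N, on the orange carton. Nothing was dropped or tipped.

**Last checks:** the final pictures show all five items standing upright, each in its own compartment. From the top camera, both cartons and the eye-drop bottle came out within about 3 mm of the compartment centres. I checked the jar and the brown bottle only by eye.

The green carton measured exactly where it started. The mug and week dispenser look untouched, but I did not measure them.

**Disagreement:** the orange carton touched down about 1 mm lower than its grip height predicted, and the jar about 3 mm lower. Both ended up standing on the floor.

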